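# Pack a wire sample carton: chock the bottom spool, stack the rest

## Robot

A 7-joint arm with a two-finger parallel gripper is mounted at the origin on the work surface. World frame = base frame: x ahead of the robot, y to its left, z up, the work surface at z = 0. Lengths are in m, angles in rad, forces in N, time in s.
With the tool pointing down it reaches from about 0.35 to 0.9 m from the base axis. Payload 8.1 kg.
Tool frame: the origin (TCP) lies on the centre line of the jaws, within the pads' length; the fingertips stand 19 mm ahead of it and the grasp point (between the pads) is the TCP (arm.tip_reach is the distance from the TCP to the fingertips, in m); z points along the fingers, y is the line along which they close (so a half turn about z gives the same grasp; the last joint's range is limited). The gripper opens to 92 mm and grips with 3 to 60 N. Pads are 19 mm wide; open, the fingers measure 130 mm over their backs; the gripper's body (75 mm by 190 mm) begins 47 mm behind the grasp point.
Start: joints at [-1.235, 0.434, 0.025, 1.573, -0.012, 1.134, -0.075], TCP at [0.266, 0.566, 0.246] pointing down, gripper open.
Joint ranges: [-2.62, 2.62], [-0.44, 2.09], [-1.27, 1.32], [0.08, 2.57], [-1.32, 4.46], [0.12, 2], [-2.74, 2.74]. Speed limits (rad/s): [2.22, 2.22, 3.01, 3.01, 3.14, 3.14, 3.14].

## Interface

Orientations are given as a rotation vector (axis times angle).
In Python, from cell import arm gives the robot as it stands.
- The arm moves only by the tool arm_command, never from a script. Its argument "targets" is a list that holds one entry, the list of rows, each a list of 6 numbers: the shift along the tool's x, y, z in m, then the turn, a rotation vector about the tool's x, y, z in rad. A call has 1 to 10 rows; each row shifts and turns the commanded pose from where the row before left it, along the tool's axes as they then stand; what a row does not reach is not made up. A row lasts 1/8 s, in which the tool goes at most 62.5 mm and 10.7 degrees, less where a joint would pass 70% of its speed; a pose out of reach is approached as far as the arm can. A call with a gripper value outside its range is refused whole. "jaw" is the finger opening in m, from 0 to 0.0918, set as the call begins (left out, the last holds). The fingers move at their own pace and stop on an object; "newtons" is the grip in N (left out, the last holds). Time passes only in rows, so rows that do not move let the fingers close. It gives the time, the measured TCP pose, the force, the opening and the grip force at its end, in the units of the state.
- arm.observe(): the state, without advancing time (a new reading comes with each control period).
- arm.get_image(name): name is "side" or "top" or "wrist"; returns a dict with "pixels" (384x512x3 uint8, red, green, blue), "z_map" (384x512 float32, m along the optical axis (not along the pixel's ray), 0 where there is no reading), "fx", "fy", "cx", "cy" (pixels), "xyz" and "rotation" of the camera in the world; the wrist camera has in their place "T_tool_cam" (4x4, takes a point from camera to tool coordinates, whose origin is the TCP and whose axes are the flange's). Camera axes: x right, y down, z forward; pixel columns grow to the right and rows downward; lengths in m; the calibration is good to about 2 mm. A picture is of the moment at which its call begins: read the wrist's pose just before it.
- arm.sign_off(): hands the job in; it is judged then, once.
The state is a dict: "clock": time; "joints": joint angles; "dq": joint speeds; "joint_efforts": joint torques, N m; "position": TCP position; "ee_rot": TCP orientation; "force": force on the tool from outside, world axes, zero at the start; "ft_torque": the same for the moment, N m; "width": opening from 0.0 (shut) to 1.0 (fully open); "gripper_force": force on a finger pad.
Only numpy, scipy, OpenCV 4.12 (cv2) and the standard library are available. Lean on these libraries where they do the work, as an engineer would, in place of code of your own. Each camera call takes 0.05 s, during which the arm holds its last target. There are 200 camera calls.

## Task

Pack the wire samples into the cardboard tray: stand the large green spool on the round grey pad, then chock it in with the foam, the thick pink block in the wide gap on one side and the thin blue block in the narrow gap on the other, both standing upright on the tray floor, and only after that stack the medium black spool centred on the large one and the small yellow spool centred on top. Set the spools down gently, never drop them, and leave the tin, the tape roll and the micrometer where they are.

Things in the scene. Friction and masses are not known exactly. Their poses are not given: they have to be found in the camera images.
- spool_large_mid (a point): Centre (half-way up, on the axis) of the large wire spool: dark green flanges 68 mm across and 5 mm thick, copper-coloured wire wound to 63 mm; 60 mm tall, about 0.42 kg, flat top and bottom. Loose, upright on the bench, z axis up. Grip it across the flanges, in its upper half.
- spool_medium_mid (a point): Centre (half-way up, on the axis) of the medium wire spool: black flanges 58 mm across, 5 mm thick, dark red wire wound to 53 mm; 48 mm tall, about 0.26 kg, flat top and bottom. Stands upright on the bench, loose; z axis up.
- spool_small_mid (a point): Centre (half-way up, on the axis) of the small wire spool: yellow flanges 46 mm across, 5 mm thick, copper-coloured wire wound to 41 mm; 38 mm tall, about 0.14 kg, flat top and bottom. Stands upright on the bench, loose; z axis up.
- foam_thick_mid (a point): Centre (half-way up) of the thick pink block of stiff packing foam: 48 mm along its x, 64 mm along its y, 64 mm tall (z up), bottom edges bevelled 4 mm; about 45 g, loose, standing on the bench. It goes into the wide gap with its x along the tray's x, either way round; close the fingers on its 64 mm width (y), in its upper half, above the tray's rim.
- foam_thin_mid (a point): Centre (half-way up) of the thin blue block of stiff packing foam: 26 mm along its x, 64 mm along its y, 64 mm tall (z up), bottom edges bevelled 4 mm; about 30 g, loose, standing on the bench. It goes into the narrow gap with its x along the tray's x, either way round; gripped like the thick block.
- tray: Open cardboard tray, fixed; 168 x 88 mm, walls 4 mm, rim 24 mm and inner floor 4 mm above the bench. Origin at bench level under the centre of the flat round grey pad (70 mm across); x along the tray to its wide end. Inside x = -69 to 91 mm, y = -40 to 40 mm. With the spool on the pad: wide gap x = 34 to 91, narrow gap x = -69 to -34 mm. Keep the fingers above the rim: grip high.
- tin: Small open brass and green tin, 57 mm across, 43 mm tall, loose on the bench; origin under its centre. To be left alone.
- tape: White ring (tape roll) lying flat, 64 mm across, 22 mm tall, loose on the bench; origin under its centre. To be left alone.
- micrometer: Hand micrometer, blue bow and steel thimble, about 120 mm long and 15 mm high, lying loose on a blue clipboard (215 x 150 x 4 mm, fixed); origin under the middle of the bow. To be left alone.

How it is judged:
On the way, in this order (a step that is already met when the one before it is completed fails the run):
1. the large green spool stands upright on the pad in the tray (x of spool_large_mid in the frame of tray between -0.01 and 0.01 m and y of spool_large_mid in the frame of tray between -0.01 and 0.01 m and z of spool_large_mid in the frame of tray between 0.03 and 0.038 m and angle between spool_large_mid's own z axis and vertical below 0.1 rad), for 0.2 s.
2. with the large spool still on the pad, the thick block stands in the wide gap and the thin block in the narrow gap (all of step 1 and x of foam_thick_mid in the frame of tray between 0.047 and 0.073 m and y of foam_thick_mid in the frame of tray between -0.012 and 0.012 m and z of foam_thick_mid in the frame of tray between 0.032 and 0.04 m and angle between each of foam_thick_mid, foam_thin_mid's own z axis and vertical below 0.1 rad and x of foam_thin_mid in the frame of tray between -0.062 and -0.036 m and y of foam_thin_mid in the frame of tray between -0.012 and 0.012 m and z of foam_thin_mid in the frame of tray between 0.032 and 0.04 m), for 0.2 s.
3. the medium spool stands centred on the large one (horizontal distance between spool_medium_mid and spool_large_mid below 0.01 m and z of spool_medium_mid in the frame of spool_large_mid between 0.05 and 0.058 m and angle between spool_medium_mid's own z axis and vertical below 0.1 rad), for 0.2 s.
4. the small spool stands centred on the medium one (horizontal distance between spool_small_mid and spool_medium_mid below 0.01 m and z of spool_small_mid in the frame of spool_medium_mid between 0.039 and 0.047 m and angle between spool_small_mid's own z axis and vertical below 0.1 rad), for 0.2 s.
At the end, for the whole second after the job is handed in: Large spool within 10 mm of the pad centre (along and across), thick foam in the wide gap and thin foam in the narrow gap, on the floor, within 15 mm of mid-gap along, 12 mm across; medium and small spools each within 10 mm of the axis below; no lean over 0.1 rad; all at rest (all of step 2 and all of step 3 and all of step 4 and linear speed of each of spool_large, spool_medium, spool_small, foam_thick, foam_thin below 0.02 m/s); the robot touches nothing.
It fails at once if the tin is shifted by more than 20 mm (distance of tin from where it was at the start of the episode above 0.02 m).
It fails at once if the tape is shifted by more than 20 mm (distance of tape from where it was at the start of the episode above 0.02 m).
It fails at once if the micrometer is shifted by more than 20 mm (distance of micrometer from where it was at the start of the episode above 0.02 m).
It fails at once if a spool is dropped: it falls freely from more than about 10 mm (over 0.45 m/s, out of the fingers) ((linear speed of spool_large above 0.45 m/s and contact force between the fingers and spool_large below 0.02 N) or (linear speed of spool_medium above 0.45 m/s and contact force between the fingers and spool_medium below 0.02 N) or (linear speed of spool_small above 0.45 m/s and contact force between the fingers and spool_small below 0.02 N)).
It also fails if it takes over 128 s, if anything falls off the work surface, if the arm or the gripper's body presses on something with over 40 N, if the wrist force passes 120 N, or if a joint passes its speed limit or range.

## Working session

There is one attempt and no reset: what is moved stays moved. The work goes in short steps, Python scripts to look and compute and a tool call to move; the robot and the scene stay as the last step left them, time stands still between calls to the robot, and variables do not carry over. Pictures are saved under pics/ and viewed, at most 14 in all, crops included, and the job is handed in when it is done.

Besides the shell and the picture viewer there is one more tool, called after "Request:" by a JSON object that holds its "op" and its "data", one argument or row to a line. arm_command: Moves the arm, as the interface text tells. Its arguments: {"type":"object","properties":{"targets":{"type":"array","items":{"type":"array","items":{"type":"array","items":{"type":"number"}}}},"jaw":{"type":"number"},"newtons":{"type":"number"}},"required":["targets"]}

```bash
mkdir -p pics; cat > h.py <<'E'
from cell import arm
import numpy as np, cv2
from scipy.spatial.transform import Rotation as R
def snap(name,fn=None):
    s=arm.observe(); im=arm.get_image(name)
    if name=="wrist":
        T=np.eye(4);T[:3,:3]=R.from_rotvec(s["ee_rot"]).as_matrix();T[:3,3]=s["position"]
        T=T@np.array(im["T_tool_cam"])
    else:
        T=np.eye(4);r=np.array(im["rotation"]);T[:3,:3]=r if r.shape==(3,3) else R.from_rotvec(r).as_matrix();T[:3,3]=im["xyz"]
    v,u=np.mgrid[:384,:512];z=im["z_map"]
    P=np.stack([(u-im["cx"])/im["fx"]*z,(v-im["cy"])/im["fy"]*z,z],-1)@T[:3,:3].T+T[:3,3]
    P[z==0]=np.nan
    if fn: cv2.imwrite("pics/"+fn,im["pixels"][:,:,::-1])
    return im,T,P
E
python3 - <<'E'
from h import *
s=arm.observe();print({k:np.round(v,3) for k,v in s.items()}, R.from_rotvec(s["ee_rot"]).as_matrix().round(2))
for n in("top","side"):
    im,T,P=snap(n,n+".png");print(n,T.round(3),im["fx"]); np.save(n+".npy",P)
E
```

```text
{'clock': np.float64(0.0), 'joints': array([-1.235,  0.435,  0.025,  1.574, -0.012,  1.134, -0.075]), 'dq': array([-0.001, -0.001,  0.001, -0.001,  0.   , -0.   ,  0.001]), 'joint_efforts': array([-0.0000e+00, -6.6785e+01,  9.8500e-01, -3.1446e+01, -6.0000e-02,
        4.3000e-02,  0.0000e+00]), 'position': array([0.265, 0.565, 0.245]), 'ee_rot': array([-6.840e-01, -3.066e+00,  2.000e-03]), 'force': array([-0.266, -1.481, -0.379]), 'ft_torque': array([-0.019,  0.021, -0.037]), 'gripper_force': np.float64(0.0), 'width': np.float64(0.999)} [[-0.91  0.42 -0.  ]
 [ 0.42  0.91 -0.  ]
 [-0.   -0.   -1.  ]]
top [[ 0.024 -0.985  0.169  0.367]
 [-1.    -0.027 -0.013  0.022]
 [ 0.018 -0.169 -0.986  1.018]
 [ 0.     0.     0.     1.   ]] 399.2559942573902
side [[ 0.75  -0.507  0.425 -0.026]
 [-0.661 -0.557  0.503 -0.621]
 [-0.018 -0.658 -0.753  0.989]
 [ 0.     0.     0.     1.   ]] 467.31189311504863
```

View pics/top.png

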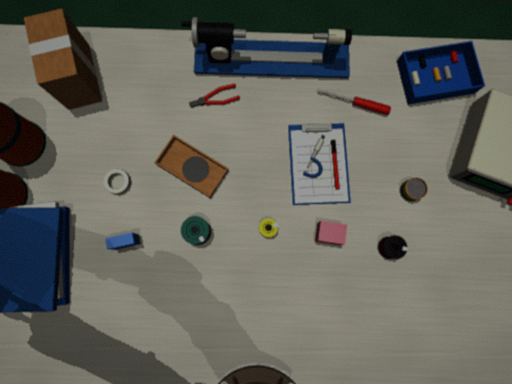

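The top view shows the tray at about (192,166) with the pad at (196,169), so the wide end points upper-left. The spools are green (196,230), yellow (268,228) and black (393,247). The blue foam is at (122,241), the pink foam at (332,233), the tape at (117,182) and the tin at (414,189).

```bash
cat > m.py <<'E'
from h import *
def obj(P,u,v,zlo,zhi,w=30):
    Q=P[max(0,v-w):v+w,max(0,u-w):u+w].reshape(-1,3);Q=Q[(Q[:,2]>zlo)&(Q[:,2]<zhi)]
    (c,sz,a)=cv2.minAreaRect((Q[:,:2]*1000).astype(np.float32))
    cc,r=cv2.minEnclosingCircle((Q[:,:2]*1000).astype(np.float32))
    return len(Q),np.round(c,1),np.round(sz,1),round(a,1),np.round(cc,1),round(r,1),Q[:,2].mean().round(4)
E
python3 - <<'E'
from m import *
P=np.load("top.npy")
for n,u,v,a,b,w in[("green",196,230,.052,.07,30),("yellow",268,228,.03,.046,20),("black",393,247,.04,.056,25),("pink",332,233,.057,.072,30),("blue",122,241,.057,.072,30),("trayrim",192,166,.016,.03,45),("tape",117,182,.015,.03,20),("tin",414,189,.035,.05,20)]:
    print(n,*obj(P,u,v,a,b,w))
print("pad",P[169,196])
im=cv2.imread("pics/top.png")
cv2.imwrite("pics/c1.png",cv2.resize(im[120:270,90:260],None,fx=4,fy=4,interpolation=cv2.INTER_CUBIC))
E
```

```text
green 634 [440.6 159.5] [64.9 67.6] 2.1 [441.1 159.2] 34.1 0.0596
yellow 279 [453.6 -17.9] [43.5 45.6] 46.3 [453.5 -19. ] 23.6 0.0378
black 465 [ 412.6 -326.7] [55.4 57.4] 1.9 [ 413.2 -326.8] 29.3 0.048
pink 552 [ 443.1 -171.3] [64.5 48.2] 82.9 [ 443.8 -170.5] 38.9 0.0645
blue 319 [410.8 334.8] [26.3 65. ] 14.1 [412.  334.6] 33.6 0.064
trayrim 405 [608.7 182. ] [169.6  88.8] 59.3 [607.9 182.6] 94.0 0.0231
tape 311 [562.9 368.4] [62.  62.1] 83.0 [562.8 369.4] 32.4 0.0216
tin 310 [ 561.1 -387.1] [56.5 54.2] 85.7 [ 561.2 -386.8] 29.2 0.0384
pad [0.60190428 0.17032367 0.00338529]
```

View pics/c1.png

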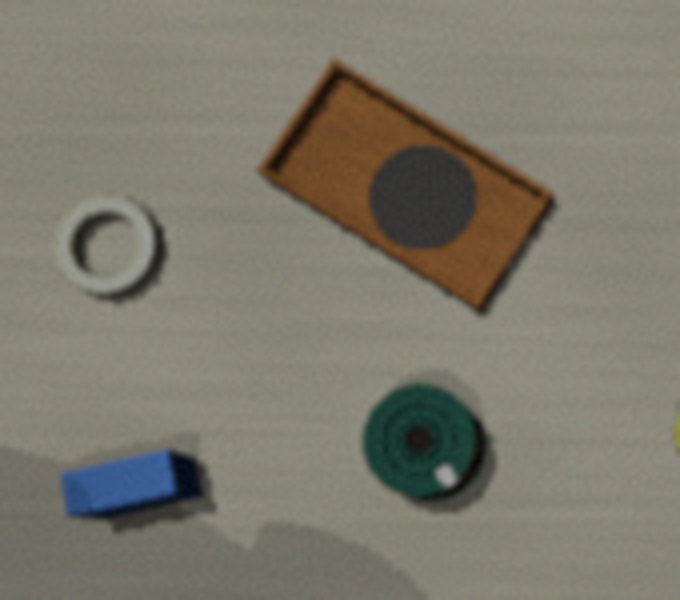

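Every measured size and height matches the list. The pad is at about (0.603, 0.172) and the tray's x axis points at 59.3° in the world. Next is a small helper that works out moves in tool axes, then I go above the green spool.

```bash
cat > go.py <<'E'
import sys
from h import *
s=arm.observe();M=R.from_rotvec(s["ee_rot"]).as_matrix()
th=np.degrees(np.arctan2(M[1,1],M[0,1]))
print("t",round(s["clock"],2),"pos",np.round(s["position"],4),"th",th.round(1),"zax",M[:,2].round(3),"j",np.round(s["joints"],2),"w",round(s["width"]*91.8,1),"gf",round(s["gripper_force"],1),"F",np.round(s["force"],1))
if len(sys.argv)>3:
    x,y,z,t=map(float,sys.argv[1:5])
    print("shift tool",np.round(M.T@(np.array([x,y,z])-s["position"]),4),"turn z",np.radians(((th-t)+180)%360-180).round(3))
E
python3 go.py .4406 .1595 .12 65.3
```

```text
t 0.1 pos [0.2654 0.5654 0.245 ] th 64.9 zax [-0.    -0.001 -1.   ] j [-1.23  0.44  0.02  1.57 -0.01  1.13 -0.08] w 92.0 gf 0.0 F [-0.1  1.1 -0.5]
shift tool [-0.331  -0.2928  0.1255] turn z -0.008
```

Request:
{"op": "arm_command", "data": {
  "targets": [
    [[-0.033, -0.029, 0.0125, 0, 0, 0], [-0.033, -0.029, 0.0125, 0, 0, 0], [-0.033, -0.029, 0.0125, 0, 0, 0], [-0.033, -0.029, 0.0125, 0, 0, 0], [-0.033, -0.029, 0.0125, 0, 0, 0], [-0.033, -0.029, 0.0125, 0, 0, 0], [-0.033, -0.029, 0.0125, 0, 0, 0], [-0.033, -0.029, 0.0125, 0, 0, 0], [-0.033, -0.029, 0.0125, 0, 0, 0], [-0.033, -0.029, 0.0125, 0, 0, 0]]
  ],
  "jaw": 0.0918
}}

```text
clock: 1.35
position: [0.4414, 0.1617, 0.1203]
ee_rot: [-0.684, -3.066, 0.0]
force: [0.9, 0.5, 0.4]
width: 1.003
gripper_force: 0.0
```

Request:
{"op": "arm_command", "data": {
  "targets": [
    [[0, 0, 0, 0, 0, 0], [0, 0, 0, 0, 0, 0]]
  ]
}}

```text
clock: 1.6
position: [0.4409, 0.1634, 0.1207]
ee_rot: [-0.684, -3.066, -0.0]
force: [1.9, 0.9, 0.1]
width: 1.0
gripper_force: 0.0
```

```bash
python3 go.py .4406 .1595 .051 65; python3 -c "
from m import *
im,T,P=snap('wrist','w1.png')
m=(P[...,2]>.05)&(P[...,2]<.07);v,u=np.where(m);print(u.min(),u.max(),v.min(),v.max());Q=P[m][:,:2]
print(cv2.minEnclosingCircle((Q*1000).astype(np.float32)))"
```

```text
t 1.6 pos [0.4409 0.1634 0.1207] th 64.8 zax [-0.  0. -1.] j [-0.57  0.34  0.12  2.1  -0.06  0.71  0.73] w 91.8 gf 0.0 F [1.9 0.9 0.1]
shift tool [-0.0014 -0.0036  0.0697] turn z -0.003
190 511 7 253
((423.4210205078125, 234.85427856445312), 111.76800537109375)
```

View pics/w1.png

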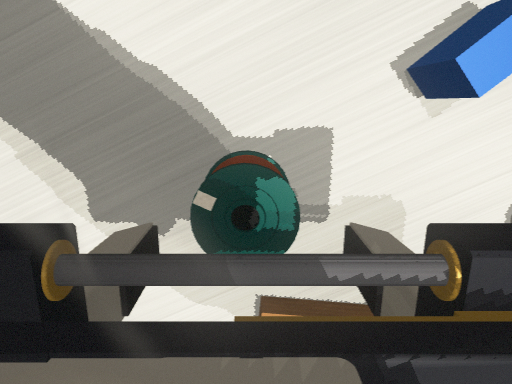

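The wrist view shows the green spool at about (246,215), between the fingers and close to the jaw centre line. I descend and grip.

Request:
{"op": "arm_command", "data": {
  "targets": [
    [[-0.0007, -0.0018, 0.015, 0, 0, 0], [-0.0007, -0.0018, 0.015, 0, 0, 0], [0, 0, 0.015, 0, 0, 0], [0, 0, 0.015, 0, 0, 0], [0, 0, 0.0095, 0, 0, 0], [0, 0, 0, 0, 0, 0], [0, 0, 0, 0, 0, 0]]
  ]
}}

```text
clock: 2.52
position: [0.441, 0.1596, 0.0517]
ee_rot: [0.683, 3.066, 0.001]
force: [0.2, 0.3, 0.3]
width: 0.997
gripper_force: 0.0
```

Request:
{"op": "arm_command", "data": {
  "targets": [
    [[0, 0, 0, 0, 0, 0], [0, 0, 0, 0, 0, 0], [0, 0, 0, 0, 0, 0], [0, 0, 0, 0, 0, 0], [0, 0, 0, 0, 0, 0], [0, 0, 0, 0, 0, 0], [0, 0, 0, 0, 0, 0], [0, 0, 0, 0, 0, 0]]
  ],
  "jaw": 0.055,
  "newtons": 25
}}

```text
clock: 3.52
position: [0.441, 0.1593, 0.0514]
ee_rot: [0.684, 3.066, 0.0]
force: [-0.4, -0.7, 5.1]
width: 0.73
gripper_force: 25.0
```

```bash
python3 go.py .4406 .1595 .1 65
```

```text
t 3.52 pos [0.441  0.1593 0.0514] th 64.8 zax [ 0.  0. -1.] j [-0.54  0.46  0.1   2.15 -0.09  0.53  0.76] w 67.0 gf 25.0 F [-0.4 -0.7  5.1]
shift tool [ 0.0004  0.0001 -0.0486] turn z -0.003
```

Request:
{"op": "arm_command", "data": {
  "targets": [
    [[0, 0, -0.015, 0, 0, 0], [0, 0, -0.02, 0, 0, 0], [0, 0, -0.02, 0, 0, 0], [-0.035, 0.02, 0, 0, 0, 0], [-0.036, 0.0205, 0, 0, 0, 0], [-0.035, 0.0205, 0, 0, 0, 0], [-0.035, 0.02, 0, 0, 0, 0], [0, 0, 0, 0, 0, 0], [0, 0, 0, 0, 0, 0], [0, 0, 0, 0, 0, 0]]
  ]
}}

```text
clock: 4.78
position: [0.6016, 0.1726, 0.1062]
ee_rot: [-0.683, -3.065, 0.001]
force: [0.1, 0.6, -3.7]
width: 0.725
gripper_force: 25.0
```

```bash
python3 go.py .6031 .1725 .0565 65; python3 -c "
from m import *
im,T,P=snap('top','t2.png')
i=cv2.imread('pics/t2.png');cv2.imwrite('pics/c2.png',cv2.resize(i[100:240,120:280],None,fx=4,fy=4,interpolation=2))"
```

```text
t 4.78 pos [0.6016 0.1726 0.1062] th 64.9 zax [-0.001 -0.    -1.   ] j [-0.46  0.58  0.13  1.73 -0.1   0.85  0.85] w 66.6 gf 25.0 F [ 0.1  0.6 -3.7]
shift tool [-0.0015  0.0006  0.0497] turn z -0.002
```

View pics/c2.png

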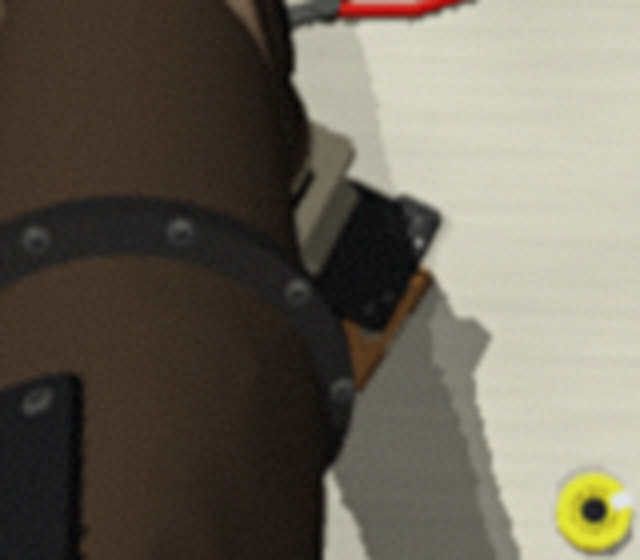

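The arm hides the tray from the top camera, so I rely on the pose. I lower gently, slowing near the pad.

Request:
{"op": "arm_command", "data": {
  "targets": [
    [[-0.0015, 0.0006, 0.012, 0, 0, 0], [0, 0, 0.015, 0, 0, 0], [0, 0, 0.012, 0, 0, 0], [0, 0, 0.005, 0, 0, 0], [0, 0, 0.003, 0, 0, 0], [0, 0, 0.0015, 0, 0, 0], [0, 0, 0.001, 0, 0, 0], [0, 0, 0, 0, 0, 0], [0, 0, 0, 0, 0, 0]]
  ]
}}

```text
clock: 5.95
position: [0.6046, 0.1726, 0.057]
ee_rot: [0.684, 3.066, 0.0]
force: [0.2, -0.1, -4.2]
width: 0.728
gripper_force: 25.0
```

```bash
python3 go.py .6031 .1725 .0555 65
```

```text
t 5.95 pos [0.6046 0.1726 0.057 ] th 64.9 zax [ 0.  0. -1.] j [-0.45  0.64  0.12  1.75 -0.11  0.75  0.86] w 66.8 gf 25.0 F [ 0.2 -0.1 -4.2]
shift tool [ 0.0013 -0.0007  0.0015] turn z -0.003
```

Request:
{"op": "arm_command", "data": {
  "targets": [
    [[0.0008, -0.0004, 0.0008, 0, 0, 0], [0, 0, 0.0008, 0, 0, 0], [0, 0, 0, 0, 0, 0], [0, 0, 0, 0, 0, 0]]
  ]
}}

```text
clock: 6.45
position: [0.6033, 0.1727, 0.0555]
ee_rot: [-0.684, -3.066, -0.0]
force: [-5.2, -0.4, 5.8]
width: 0.731
gripper_force: 25.0
```

Request:
{"op": "arm_command", "data": {
  "targets": [
    [[0, 0, 0.0008, 0, 0, 0], [0, 0, 0, 0, 0, 0], [0, 0, 0, 0, 0, 0]]
  ]
}}

```text
clock: 6.82
position: [0.6033, 0.1727, 0.0554]
ee_rot: [-0.684, -3.066, -0.001]
force: [-7.3, -0.6, 12.3]
width: 0.729
gripper_force: 25.0
```

Contact is made at the expected height. I release and retreat.

Request:
{"op": "arm_command", "data": {
  "targets": [
    [[0, 0, 0, 0, 0, 0], [0, 0, 0, 0, 0, 0], [0, 0, 0, 0, 0, 0], [0, 0, 0, 0, 0, 0], [0, 0, -0.015, 0, 0, 0], [0, 0, -0.03, 0, 0, 0], [0, 0, -0.03, 0, 0, 0], [0, 0, 0, 0, 0, 0]]
  ],
  "jaw": 0.0918
}}

```text
clock: 7.82
position: [0.6055, 0.173, 0.1329]
ee_rot: [0.683, 3.062, 0.005]
force: [0.1, 0.3, -0.3]
width: 1.0
gripper_force: 0.0
```

```bash
python3 go.py .4108 .3348 .13 104.1
```

```text
t 7.83 pos [0.6055 0.173  0.1329] th 64.8 zax [ 0.005  0.002 -1.   ] j [-0.46  0.55  0.14  1.7  -0.09  0.9   0.85] w 91.8 gf 0.0 F [ 0.1  0.3 -0.3]
shift tool [0.245  0.0637 0.0022] turn z -0.685
```

Request:
{"op": "arm_command", "data": {
  "targets": [
    [[0.049, 0.0127, 0, 0, 0, 0], [0.049, 0.0127, 0, 0, 0, 0], [0.049, 0.0127, 0, 0, 0, 0], [0.049, 0.0127, 0, 0, 0, 0], [0.049, 0.0127, 0, 0, 0, 0], [0, 0, 0, 0, 0, -0.17], [0, 0, 0, 0, 0, -0.17], [0, 0, 0, 0, 0, -0.17], [0, 0, 0, 0, 0, -0.17], [0, 0, 0, 0, 0, 0]]
  ]
}}

```text
clock: 9.07
position: [0.4088, 0.3338, 0.1293]
ee_rot: [0.376, -3.119, -0.0]
force: [0.5, -0.1, -0.3]
width: 0.998
gripper_force: 0.0
```

Request:
{"op": "arm_command", "data": {
  "targets": [
    [[0, 0, 0, 0, 0, 0], [0, 0, 0, 0, 0, 0]]
  ]
}}

```text
clock: 9.32
position: [0.4087, 0.3341, 0.1293]
ee_rot: [-0.374, 3.119, -0.0]
force: [-0.3, -0.1, 0.4]
width: 1.0
gripper_force: 0.0
```

```bash
python3 go.py .4108 .3348 .051 104.1; python3 -c "
from m import *
im,T,P=snap('top','t3.png')
print(*obj(P,196,165,.055,.075,35)); print(*obj(P,192,166,.016,.03,45))
im,T,P=snap('wrist','w3.png')
m=(P[...,2]>.06)&(P[...,2]<.068);n,l,st,c=cv2.connectedComponentsWithStats(m.astype(np.uint8));
for i in range(1,n):
  if st[i,4]>1500: print(st[i],cv2.minAreaRect((P[l==i][:,:2]*1000).astype(np.float32)))"
```

```text
t 9.32 pos [0.4087 0.3341 0.1293] th 103.7 zax [ 0. -0. -1.] j [-0.74  0.41 -0.06  1.94  0.03  0.79  0.99] w 91.8 gf 0.0 F [-0.3 -0.1  0.4]
shift tool [-0.0022  0.0002  0.0783] turn z -0.007
596 [602.8 173.2] [66.2 66.4] 2.2 [603.3 172.4] 34.1 0.0636
429 [608.8 181.5] [168.8  89.3] 59.6 [608.5 181.4] 94.9 0.0232
[ 200  194  103   42 4147] ((410.94921875, 334.909423828125), (26.898967742919922, 64.10910034179688), 13.947579383850098)
```

View pics/w3.png

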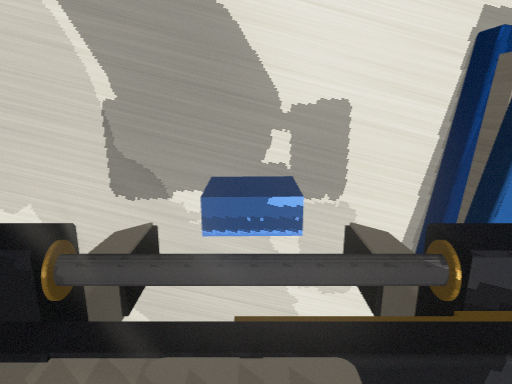

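The large spool is at (603, 173) with its top at 0.0636, centred on the pad. The wrist view shows the blue block at (252,214), squarely between the fingers, and its measured position agrees. I grip it.

Request:
{"op": "arm_command", "data": {
  "targets": [
    [[-0.0011, 0, 0.02, 0, 0, -0.003], [-0.0011, 0, 0.02, 0, 0, -0.003], [0, 0, 0.02, 0, 0, 0], [0, 0, 0.018, 0, 0, 0], [0, 0, 0, 0, 0, 0]]
  ]
}}

```text
clock: 10.05
position: [0.4102, 0.334, 0.0503]
ee_rot: [0.386, -3.116, 0.002]
force: [-1.3, 0.3, 1.1]
width: 1.001
gripper_force: 0.0
```

Request:
{"op": "arm_command", "data": {
  "targets": [
    [[0, 0, 0, 0, 0, 0], [0, 0, 0, 0, 0, 0], [0, 0, 0, 0, 0, 0], [0, 0, 0, 0, 0, 0], [0, 0, 0, 0, 0, 0], [0, 0, 0, 0, 0, 0], [0, 0, 0, 0, 0, 0], [0, 0, 0, 0, 0, 0]]
  ],
  "jaw": 0.055,
  "newtons": 10
}}

```text
clock: 11.05
position: [0.4112, 0.3349, 0.0518]
ee_rot: [-0.387, 3.117, 0.001]
force: [-0.6, -0.6, 5.9]
width: 0.699
gripper_force: 10.0
```

Request:
{"op": "arm_command", "data": {
  "targets": [
    [[0, 0, -0.03, 0, 0, 0], [0, 0, -0.04, 0, 0, 0], [0, 0, -0.03, 0, 0, 0], [0, 0, 0, 0, 0, -0.16], [0, 0, 0, 0, 0, -0.16], [0, 0, 0, 0, 0, -0.16], [0, 0, 0, 0, 0, -0.16], [0, 0, 0, 0, 0, -0.15], [0, 0, 0, 0, 0, 0], [0, 0, 0, 0, 0, 0]]
  ]
}}

```text
clock: 12.3
position: [0.4109, 0.3345, 0.1513]
ee_rot: [1.552, -2.731, -0.0]
force: [-0.5, 0.0, 0.4]
width: 0.694
gripper_force: 10.0
```

```bash
python3 go.py .577 .128 .15 149.4
```

```text
t 12.3 pos [0.4109 0.3345 0.1513] th 149.2 zax [-0. -0. -1.] j [-0.59  0.4  -0.25  1.9   0.13  0.85  1.69] w 63.7 gf 10.0 F [-0.5  0.   0.4]
shift tool [ 0.0924 -0.2484  0.0013] turn z -0.003
```

Request:
{"op": "arm_command", "data": {
  "targets": [
    [[0.0154, -0.0414, 0, 0, 0, 0], [0.0154, -0.0414, 0, 0, 0, 0], [0.0154, -0.0414, 0, 0, 0, 0], [0.0154, -0.0414, 0, 0, 0, 0], [0.0154, -0.0414, 0, 0, 0, 0], [0.0154, -0.0414, 0, 0, 0, 0], [0, 0, 0.02, 0, 0, 0], [0, 0, 0, 0, 0, 0], [0, 0, 0, 0, 0, 0], [0, 0, 0, 0, 0, 0]]
  ]
}}

```text
clock: 13.55
position: [0.5778, 0.1296, 0.1321]
ee_rot: [-1.558, 2.727, -0.0]
force: [-0.2, 0.6, 0.4]
width: 0.696
gripper_force: 10.0
```

```bash
python3 go.py .577 .128 .0555 149.4;python3 -c "
from m import *
im,T,P=snap('side','s4.png')
i=cv2.imread('pics/s4.png')
m=(i[...,0]>90)&(i[...,2]<60); print(P[m].shape)
cv2.imwrite('pics/s4.png',i)
im,T,P=snap('wrist','w4.png')"
```

```text
t 13.55 pos [0.5778 0.1296 0.1321] th 149.5 zax [ 0.001  0.    -1.   ] j [-0.18  0.51 -0.19  1.77  0.12  0.87  2.19] w 63.9 gf 10.0 F [-0.2  0.6  0.4]
shift tool [ 0.0019 -0.0001  0.0766] turn z 0.001
(3174, 3)
```

View pics/s4.png

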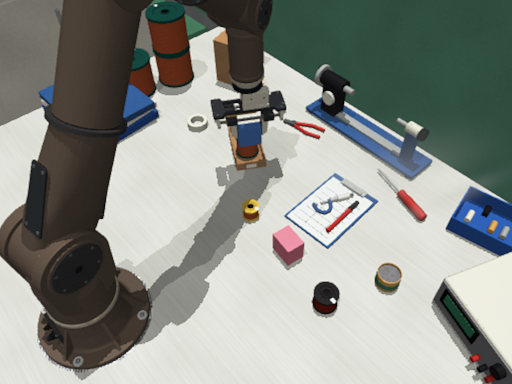

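The side view shows the blue block at (248,133), held upright over the narrow end of the tray. I lower it.

Request:
{"op": "arm_command", "data": {
  "targets": [
    [[0.0018, 0, 0.02, 0, 0, 0], [0, 0, 0.02, 0, 0, 0], [0, 0, 0.015, 0, 0, 0], [0, 0, 0.01, 0, 0, 0], [0, 0, 0.007, 0, 0, 0], [0, 0, 0.003, 0, 0, 0], [0, 0, 0.0015, 0, 0, 0], [0, 0, 0, 0, 0, 0], [0, 0, 0, 0, 0, 0]]
  ]
}}

```text
clock: 14.78
position: [0.577, 0.1273, 0.0558]
ee_rot: [-1.557, 2.728, -0.0]
force: [-2.2, 0.3, 5.1]
width: 0.699
gripper_force: 10.0
```

```bash
python3 go.py .577 .128 .0555 149.4
```

```text
t 14.78 pos [0.577  0.1273 0.0558] th 149.4 zax [ 0.001  0.    -1.   ] j [-0.19  0.6  -0.17  1.83  0.15  0.72  2.17] w 64.2 gf 10.0 F [-2.2  0.3  5.1]
shift tool [-0.0006  0.0004  0.0003] turn z 0.0
```

On the floor. I release, rise and move toward the pink block.

Request:
{"op": "arm_command", "data": {
  "targets": [
    [[0, 0, 0, 0, 0, 0], [0, 0, 0, 0, 0, 0], [0, 0, 0, 0, 0, 0], [0, 0, 0, 0, 0, 0], [0, 0, -0.02, 0, 0, 0], [0, 0, -0.03, 0, 0, 0], [0, 0, -0.03, 0, 0, 0], [0, 0, 0, 0, 0, 0], [0, 0, 0, 0, 0, 0]]
  ],
  "jaw": 0.0918
}}

```text
clock: 15.9
position: [0.5765, 0.127, 0.1344]
ee_rot: [1.557, -2.728, -0.0]
force: [-0.1, -0.2, -0.4]
width: 0.997
gripper_force: 0.0
```

```bash
python3 go.py .4431 -.1713 .135 82.9
```

```text
t 15.9 pos [0.5765 0.127  0.1344] th 149.4 zax [-0.001 -0.    -1.   ] j [-0.18  0.5  -0.19  1.77  0.12  0.88  2.19] w 91.6 gf 0.0 F [-0.1 -0.2 -0.4]
shift tool [ 0.3246 -0.0369 -0.0005] turn z 1.161
```

Request:
{"op": "arm_command", "data": {
  "targets": [
    [[0, 0, 0, 0, 0, 0.166], [0, 0, 0, 0, 0, 0.166], [0, 0, 0, 0, 0, 0.166], [0, 0, 0, 0, 0, 0.166], [0, 0, 0, 0, 0, 0.166], [0, 0, 0, 0, 0, 0.166], [0, 0, 0, 0, 0, 0.165]]
  ]
}}

```text
clock: 16.77
position: [0.5761, 0.1268, 0.1335]
ee_rot: [-0.203, -3.133, 0.002]
force: [-0.4, 1.0, 0.1]
width: 0.997
gripper_force: 0.0
```

Request:
{"op": "arm_command", "data": {
  "targets": [
    [[0.0136, -0.0446, 0, 0, 0, 0], [0.0136, -0.0446, 0, 0, 0, 0], [0.0136, -0.0446, 0, 0, 0, 0], [0.0136, -0.0446, 0, 0, 0, 0], [0.0136, -0.0446, 0, 0, 0, 0], [0.0136, -0.0446, 0, 0, 0, 0], [0.0136, -0.0446, 0, 0, 0, 0], [0, 0, 0, 0, 0, 0], [0, 0, 0, 0, 0, 0], [0, 0, 0, 0, 0, 0]]
  ]
}}

```text
clock: 18.02
position: [0.4442, -0.1696, 0.1344]
ee_rot: [-0.191, -3.135, -0.001]
force: [0.1, -0.5, -0.4]
width: 0.994
gripper_force: 0.0
```

```bash
python3 -c "
from m import *
im,T,P=snap('top','t5.png')
print('large',*obj(P[:175],198,168,.055,.0655,13)); 
hsv=cv2.cvtColor(im['pixels'],cv2.COLOR_RGB2HSV)
m=(P[...,2]>.06)&(P[...,2]<.075)&(hsv[...,0]>105)&(hsv[...,0]<125)&(hsv[...,1]>110);m[:,:150]=0;m[:,260:]=0;m[:130]=0;m[220:]=0
print('blue',m.sum(),P[m][:,2].mean(),cv2.minAreaRect((P[m][:,:2]*1000).astype(np.float32)))
i=cv2.imread('pics/t5.png');cv2.imwrite('pics/c5.png',cv2.resize(i[110:230,140:260],None,fx=4,fy=4,interpolation=2))
im,T,P=snap('wrist','w5.png')
m=(P[...,2]>.06)&(P[...,2]<.068);n,l,st,c=cv2.connectedComponentsWithStats(m.astype(np.uint8));
for i in range(1,n):
  if st[i,4]>1500: print(st[i],cv2.minAreaRect((P[l==i][:,:2]*1000).astype(np.float32)))"; python3 go.py .4431 -.1713 .051 82.9
```

```text
large 342 [599.6 159.9] [48.9 59.7] 1.7 [600.1 164. ] 34.8 0.0627
blue 281 0.0680753317019525 ((576.0936279296875, 126.70569610595703), (26.262441635131836, 62.19141387939453), 59.66836929321289)
[ 197  171  103   73 7267] ((443.0873107910156, -171.30764770507812), (64.25547790527344, 48.78551483154297), 82.81468963623047)
t 18.12 pos [ 0.4442 -0.1698  0.1346] th 83.0 zax [-0.  0. -1.] j [ 0.12  0.33  0.16  2.07 -0.08  0.75  1.78] w 91.8 gf 0.0 F [ 0.4 -0.8 -0.6]
shift tool [ 0.0009 -0.0016  0.0836] turn z 0.002
```

View pics/c5.png

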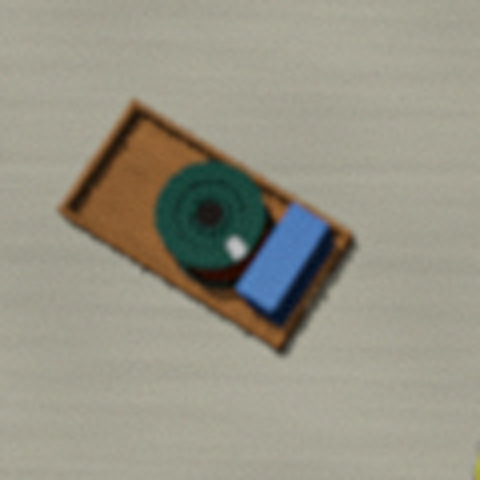

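The blue block stands at (285,260) in the crop, on the tray floor (top at 0.068), with the green spool centred on the pad. Now the pink block.

Request:
{"op": "arm_command", "data": {
  "targets": [
    [[0.0005, -0.0008, 0.022, 0, 0, 0], [0.0004, -0.0008, 0.022, 0, 0, 0], [0, 0, 0.022, 0, 0, 0], [0, 0, 0.0175, 0, 0, 0], [0, 0, 0, 0, 0, 0], [0, 0, 0, 0, 0, 0]]
  ]
}}

```text
clock: 18.88
position: [0.4432, -0.1721, 0.0518]
ee_rot: [0.193, 3.135, 0.0]
force: [-0.5, 0.7, -0.5]
width: 1.003
gripper_force: 0.0
```

Request:
{"op": "arm_command", "data": {
  "targets": [
    [[0, 0, 0, 0, 0, 0], [0, 0, 0, 0, 0, 0], [0, 0, 0, 0, 0, 0], [0, 0, 0, 0, 0, 0], [0, 0, 0, 0, 0, 0], [0, 0, 0, 0, 0, 0], [0, 0, 0, 0, 0, 0]]
  ],
  "jaw": 0.055,
  "newtons": 10
}}

```text
clock: 19.75
position: [0.4429, -0.1724, 0.0516]
ee_rot: [0.195, 3.135, 0.0]
force: [-1.2, 1.1, 5.9]
width: 0.696
gripper_force: 10.0
```

Request:
{"op": "arm_command", "data": {
  "targets": [
    [[0, 0, -0.03, 0, 0, 0], [0, 0, -0.04, 0, 0, 0], [0, 0, -0.03, 0, 0, 0], [0, 0, 0, 0, 0, 0], [0, 0, 0, 0, 0, 0]]
  ]
}}

```text
clock: 20.38
position: [0.4423, -0.1722, 0.1507]
ee_rot: [-0.194, -3.135, -0.0]
force: [-0.6, 0.3, -1.3]
width: 0.697
gripper_force: 10.0
```

```bash
python3 go.py .635 .226 .15 149.4
```

```text
t 20.38 pos [ 0.4423 -0.1722  0.1507] th 82.9 zax [-0.001  0.    -1.   ] j [ 0.12  0.31  0.17  2.06 -0.07  0.79  1.78] w 64.0 gf 10.0 F [-0.6  0.3 -1.3]
shift tool [-0.1421  0.4189  0.0007] turn z -1.161
```

Request:
{"op": "arm_command", "data": {
  "targets": [
    [[-0.0158, 0.0465, 0, 0, 0, 0], [-0.0158, 0.0465, 0, 0, 0, 0], [-0.0158, 0.0465, 0, 0, 0, 0], [-0.0158, 0.0465, 0, 0, 0, 0], [-0.0158, 0.0465, 0, 0, 0, 0], [-0.0158, 0.0465, 0, 0, 0, 0], [-0.0158, 0.0465, 0, 0, 0, 0], [-0.0158, 0.0465, 0, 0, 0, 0], [-0.0157, 0.0465, 0, 0, 0, 0], [0, 0, 0, 0, 0, 0]]
  ]
}}

```text
clock: 21.62
position: [0.6347, 0.2305, 0.1487]
ee_rot: [-0.185, -3.133, -0.002]
force: [0.2, -0.7, -0.7]
width: 0.698
gripper_force: 10.0
```

Request:
{"op": "arm_command", "data": {
  "targets": [
    [[0, 0, 0, 0, 0, -0.166], [0, 0, 0, 0, 0, -0.166], [0, 0, 0, 0, 0, -0.166], [0, 0, 0, 0, 0, -0.166], [0, 0, 0, 0, 0, -0.166], [0, 0, 0, 0, 0, -0.166], [0, 0, 0, 0, 0, -0.165], [0, 0, 0, 0, 0, 0], [0, 0, 0, 0, 0, 0], [0, 0, 0, 0, 0, 0]]
  ]
}}

```text
clock: 22.88
position: [0.6353, 0.2252, 0.151]
ee_rot: [1.554, -2.73, 0.0]
force: [0.3, -0.4, -0.3]
width: 0.697
gripper_force: 10.0
```

```bash
python3 go.py .635 .226 .055 149.4
```

```text
t 22.88 pos [0.6353 0.2252 0.151 ] th 149.3 zax [-0. -0. -1.] j [-0.3   0.61 -0.19  1.54  0.13  1.01  2.08] w 64.0 gf 10.0 F [ 0.3 -0.4 -0.3]
shift tool [-0.0006  0.0006  0.096 ] turn z -0.002
```

Request:
{"op": "arm_command", "data": {
  "targets": [
    [[-0.0006, 0.0006, 0.02, 0, 0, 0], [0, 0, 0.02, 0, 0, 0], [0, 0, 0.02, 0, 0, 0], [0, 0, 0.015, 0, 0, 0], [0, 0, 0.01, 0, 0, 0], [0, 0, 0.006, 0, 0, 0], [0, 0, 0.003, 0, 0, 0], [0, 0, 0.0015, 0, 0, 0], [0, 0, 0, 0, 0, 0], [0, 0, 0, 0, 0, 0]]
  ]
}}

```text
clock: 24.12
position: [0.6354, 0.2263, 0.0562]
ee_rot: [-1.557, 2.728, -0.0]
force: [0.5, -0.1, 0.6]
width: 0.698
gripper_force: 10.0
```

```bash
python3 go.py .635 .226 .055 149.4
```

```text
t 24.12 pos [0.6354 0.2263 0.0562] th 149.4 zax [ 0.001  0.    -1.   ] j [-0.31  0.71 -0.18  1.61  0.16  0.84  2.06] w 64.1 gf 10.0 F [ 0.5 -0.1  0.6]
shift tool [0.0004 0.0002 0.0012] turn z 0.0
```

Request:
{"op": "arm_command", "data": {
  "targets": [
    [[0, 0, 0.001, 0, 0, 0], [0, 0, 0, 0, 0, 0], [0, 0, 0, 0, 0, 0]]
  ]
}}

```text
clock: 24.5
position: [0.6355, 0.2263, 0.0556]
ee_rot: [-1.557, 2.728, -0.0]
force: [-1.2, -1.2, 5.1]
width: 0.698
gripper_force: 10.0
```

Request:
{"op": "arm_command", "data": {
  "targets": [
    [[0, 0, 0, 0, 0, 0], [0, 0, 0, 0, 0, 0], [0, 0, 0, 0, 0, 0], [0, 0, 0, 0, 0, 0], [0, 0, -0.02, 0, 0, 0], [0, 0, -0.03, 0, 0, 0], [0, 0, -0.03, 0, 0, 0], [0, 0, 0, 0, 0, 0], [0, 0, 0, 0, 0, 0]]
  ],
  "jaw": 0.0918
}}

```text
clock: 25.62
position: [0.6352, 0.2261, 0.1354]
ee_rot: [-1.557, 2.728, -0.0]
force: [-0.3, 0.4, -0.3]
width: 1.001
gripper_force: 0.0
```

```bash
python3 go.py .4126 -.3267 .135 83
```

```text
t 25.62 pos [0.6352 0.2261 0.1354] th 149.4 zax [ 0.001  0.    -1.   ] j [-0.3   0.62 -0.19  1.55  0.14  0.98  2.08] w 91.9 gf 0.0 F [-0.3  0.4 -0.3]
shift tool [ 5.892e-01 -8.960e-02  2.000e-04] turn z 1.159
```

Request:
{"op": "arm_command", "data": {
  "targets": [
    [[0, 0, 0, 0, 0, 0.1794], [0, 0, 0, 0, 0, 0.1794], [0, 0, 0, 0, 0, 0.1794], [0, 0, 0, 0, 0, 0.1794], [0, 0, 0, 0, 0, 0.1794], [0, 0, 0, 0, 0, 0.1794], [0, 0, 0, 0, 0, 0.1794], [0, 0, 0, 0, 0, 0.1794], [0, 0, 0, 0, 0, 0.1794], [0, 0, 0, 0, 0, 0.1794]]
  ]
}}

```text
clock: 26.88
position: [0.6345, 0.226, 0.1339]
ee_rot: [-1.169, -2.915, 0.002]
force: [0.2, 0.5, -0.1]
width: 1.0
gripper_force: 0.0
```

Request:
{"op": "arm_command", "data": {
  "targets": [
    [[-0.0168, -0.0427, 0, 0, 0, 0], [-0.0168, -0.0427, 0, 0, 0, 0], [-0.0168, -0.0427, 0, 0, 0, 0], [-0.0168, -0.0427, 0, 0, 0, 0], [-0.0168, -0.0427, 0, 0, 0, 0], [-0.0168, -0.0427, 0, 0, 0, 0], [-0.0168, -0.0427, 0, 0, 0, 0], [-0.0168, -0.0427, 0, 0, 0, 0], [-0.0168, -0.0427, 0, 0, 0, 0], [-0.0168, -0.0427, 0, 0, 0, 0]]
  ]
}}

```text
clock: 28.12
position: [0.463, -0.2007, 0.1343]
ee_rot: [-1.16, -2.918, 0.0]
force: [-0.2, -0.4, 0.3]
width: 1.0
gripper_force: 0.0
```

Request:
{"op": "arm_command", "data": {
  "targets": [
    [[-0.0168, -0.0427, 0, 0, 0, 0], [-0.0168, -0.0427, 0, 0, 0, 0], [-0.0165, -0.0425, 0, 0, 0, 0], [0, 0, 0, 0, 0, 0], [0, 0, 0, 0, 0, 0], [0, 0, 0, 0, 0, 0]]
  ]
}}

```text
clock: 28.88
position: [0.4133, -0.3255, 0.1345]
ee_rot: [-1.157, -2.92, -0.001]
force: [-0.7, -0.7, 0.6]
width: 1.002
gripper_force: 0.0
```

```bash
python3 go.py .4126 -.3267 .041 46.6; python3 -c "
from m import *
im,T,P=snap('top','t6.png')
i=cv2.imread('pics/t6.png');cv2.imwrite('pics/c6.png',cv2.resize(i[110:230,140:260],None,fx=4,fy=4,interpolation=2))
hsv=cv2.cvtColor(im['pixels'],cv2.COLOR_RGB2HSV);h,s=hsv[...,0],hsv[...,1]
W=np.zeros(h.shape,bool);W[125:215,150:240]=1
for n,c in(('blue',(h>105)&(h<125)&(s>110)),('pink',(h>160)&(s>60)),('green',(h>70)&(h<95)&(s>100))):
  m=c&W&(P[...,2]>.058)&(P[...,2]<.075);q=(P[m][:,:2]*1000).astype(np.float32);print(n,m.sum(),P[m][:,2].mean(),cv2.minAreaRect(q),cv2.minEnclosingCircle(q))
im,T,P=snap('wrist','w6.png')
m=(P[...,2]>.043)&(P[...,2]<.053);n,l,st,c=cv2.connectedComponentsWithStats(m.astype(np.uint8));
for i in range(1,n):
  if st[i,4]>1500: print(st[i],cv2.minEnclosingCircle((P[l==i][:,:2]*1000).astype(np.float32)))"
```

```text
t 28.88 pos [ 0.4133 -0.3255  0.1345] th 46.8 zax [-0.     0.001 -1.   ] j [ 0.31  0.41  0.34  1.97 -0.19  0.8   1.57] w 92.0 gf 0.0 F [-0.7 -0.7  0.6]
shift tool [-0.0004 -0.0014  0.0935] turn z 0.003
blue 287 0.06784444788281216 ((576.0467529296875, 126.64046478271484), (26.309301376342773, 61.915283203125), 59.40055465698242) ((575.8062744140625, 126.39094543457031), 33.05754089355469)
pink 504 0.06789241413645476 ((634.52490234375, 225.29580688476562), (47.79783630371094, 62.601016998291016), 59.614341735839844) ((634.0134887695312, 224.82080078125), 38.03275680541992)
green 485 0.0636265590407554 ((602.7554931640625, 171.93907165527344), (65.2701416015625, 62.483177185058594), 46.33753967285156) ((602.3279418945312, 172.1971435546875), 33.089881896972656)
[ 206  161   84   82 5392] ((412.4659423828125, -326.8895263671875), 29.227693557739258)
```

View pics/c6.png

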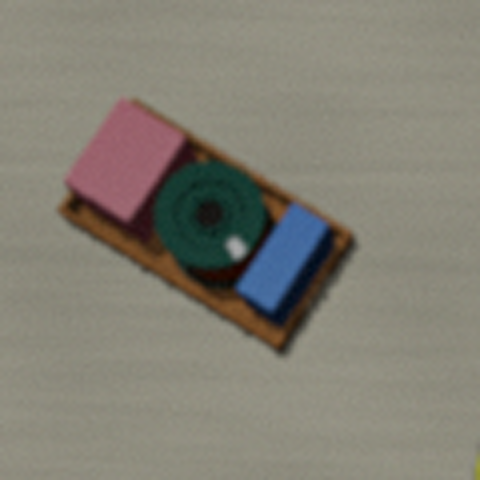

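All three parts sit correctly in the tray: pink at (128,160) in the crop, green at (210,215), blue at (285,260), with both foam tops at 0.068. The wrist view measures the medium spool at (412.5, -326.9) mm. I grip it.

Request:
{"op": "arm_command", "data": {
  "targets": [
    [[-0.0002, -0.0007, 0.025, 0, 0, 0], [-0.0002, -0.0007, 0.025, 0, 0, 0], [0, 0, 0.022, 0, 0, 0], [0, 0, 0.015, 0, 0, 0], [0, 0, 0.006, 0, 0, 0], [0, 0, 0, 0, 0, 0]]
  ]
}}

```text
clock: 29.72
position: [0.4122, -0.3282, 0.0419]
ee_rot: [-1.16, -2.919, -0.0]
force: [0.2, 0.8, -0.2]
width: 0.999
gripper_force: 0.0
```

Request:
{"op": "arm_command", "data": {
  "targets": [
    [[0, 0, 0, 0, 0, 0], [0, 0, 0, 0, 0, 0], [0, 0, 0, 0, 0, 0], [0, 0, 0, 0, 0, 0], [0, 0, 0, 0, 0, 0], [0, 0, 0, 0, 0, 0], [0, 0, 0, 0, 0, 0], [0, 0, 0, 0, 0, 0]]
  ],
  "jaw": 0.045,
  "newtons": 20
}}

```text
clock: 30.72
position: [0.4123, -0.3283, 0.042]
ee_rot: [1.16, 2.919, 0.0]
force: [0.1, 2.3, 5.9]
width: 0.624
gripper_force: 20.0
```

```bash
python3 go.py .6028 .1723 .141 46.6
```

```text
t 30.73 pos [ 0.4123 -0.3283  0.042 ] th 46.6 zax [ 0. -0. -1.] j [ 0.37  0.55  0.28  2.03 -0.26  0.59  1.64] w 57.3 gf 20.0 F [0.1 2.3 5.9]
shift tool [ 0.2052  0.4948 -0.0989] turn z 0.001
```

Request:
{"op": "arm_command", "data": {
  "targets": [
    [[0, 0, -0.015, 0, 0, 0], [0, 0, -0.025, 0, 0, 0], [0, 0, -0.03, 0, 0, 0], [0, 0, -0.03, 0, 0, 0], [0, 0, 0, 0, 0, 0], [0.017, 0.0412, 0, 0, 0, 0], [0.017, 0.0412, 0, 0, 0, 0], [0.017, 0.0412, 0, 0, 0, 0], [0.017, 0.0412, 0, 0, 0, 0], [0.017, 0.0412, 0, 0, 0, 0]]
  ]
}}

```text
clock: 31.98
position: [0.4913, -0.1187, 0.141]
ee_rot: [-1.16, -2.918, 0.001]
force: [0.2, -0.3, -2.7]
width: 0.619
gripper_force: 20.0
```

Request:
{"op": "arm_command", "data": {
  "targets": [
    [[0.017, 0.0412, 0, 0, 0, 0], [0.017, 0.0412, 0, 0, 0, 0], [0.017, 0.0412, 0, 0, 0, 0], [0.017, 0.0412, 0, 0, 0, 0], [0.017, 0.0412, 0, 0, 0, 0], [0.017, 0.0412, 0, 0, 0, 0], [0.017, 0.0412, 0, 0, 0, 0], [0, 0, 0, 0, 0, 0], [0, 0, 0, 0, 0, 0], [0, 0, 0, 0, 0, 0]]
  ]
}}

```text
clock: 33.22
position: [0.6028, 0.1695, 0.1414]
ee_rot: [-1.163, -2.918, 0.002]
force: [0.4, -0.8, -2.1]
width: 0.62
gripper_force: 20.0
```

```bash
python3 go.py .6028 .1723 .1056 46.6; python3 -c "
from m import *
im,T,P=snap('side','s7.png')
i=cv2.imread('pics/s7.png');cv2.imwrite('pics/c7.png',cv2.resize(i[60:180,190:320],None,fx=4,fy=4,interpolation=2))"
```

```text
t 33.23 pos [0.6028 0.1695 0.1414] th 46.5 zax [-0.001 -0.001 -1.   ] j [-0.54  0.54  0.27  1.7  -0.17  0.92  0.61] w 56.9 gf 20.0 F [ 0.4 -0.8 -2.1]
shift tool [0.002  0.0021 0.0358] turn z -0.001
```

View pics/c7.png

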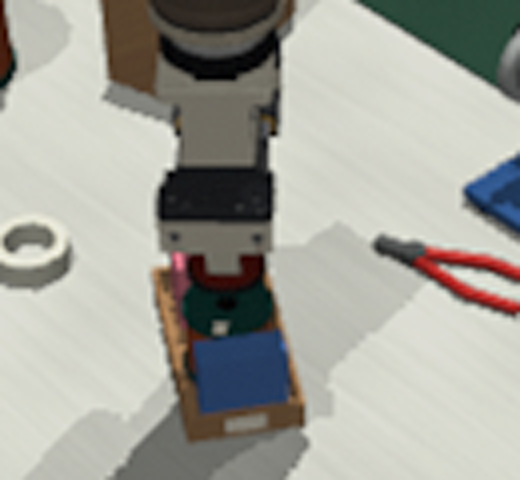

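The medium spool is held upright above the green one, at crop (228,270) against (228,305). I lower it.

Request:
{"op": "arm_command", "data": {
  "targets": [
    [[0.0012, 0.0021, 0.01, 0, 0, 0], [0, 0, 0.01, 0, 0, 0], [0, 0, 0.008, 0, 0, 0], [0, 0, 0.004, 0, 0, 0], [0, 0, 0.0015, 0, 0, 0], [0, 0, 0.001, 0, 0, 0], [0, 0, 0, 0, 0, 0], [0, 0, 0, 0, 0, 0], [0, 0, 0, 0, 0, 0]]
  ]
}}

```text
clock: 34.4
position: [0.6039, 0.1736, 0.1075]
ee_rot: [1.161, 2.919, 0.0]
force: [0.0, -0.8, -1.7]
width: 0.619
gripper_force: 20.0
```

```bash
python3 go.py .6028 .1723 .1056 46.6
```

```text
t 34.4 pos [0.6039 0.1736 0.1075] th 46.6 zax [ 0.  0. -1.] j [-0.54  0.58  0.25  1.73 -0.18  0.85  0.61] w 56.8 gf 20.0 F [ 0.  -0.8 -1.7]
shift tool [-0.0001 -0.0017  0.0019] turn z 0.001
```

Request:
{"op": "arm_command", "data": {
  "targets": [
    [[0, -0.001, 0.001, 0, 0, 0], [0, 0, 0.0006, 0, 0, 0], [0, 0, 0, 0, 0, 0], [0, 0, 0, 0, 0, 0]]
  ]
}}

```text
clock: 34.9
position: [0.6031, 0.1728, 0.106]
ee_rot: [1.161, 2.919, 0.0]
force: [-2.9, -0.8, 4.7]
width: 0.613
gripper_force: 20.0
```

Request:
{"op": "arm_command", "data": {
  "targets": [
    [[0, 0, 0.0006, 0, 0, 0], [0, 0, 0, 0, 0, 0], [0, 0, 0, 0, 0, 0]]
  ]
}}

```text
clock: 35.28
position: [0.6032, 0.1728, 0.106]
ee_rot: [1.161, 2.919, 0.001]
force: [-4.7, -2.4, 10.4]
width: 0.619
gripper_force: 20.0
```

Request:
{"op": "arm_command", "data": {
  "targets": [
    [[0, 0, 0, 0, 0, 0], [0, 0, 0, 0, 0, 0], [0, 0, 0, 0, 0, 0], [0, 0, 0, 0, 0, 0], [0, 0, -0.01, 0, 0, 0], [0, 0, -0.025, 0, 0, 0], [0, 0, -0.02, 0, 0, 0], [0, 0, 0, 0, 0, 0], [0, 0, 0, 0, 0, 0]]
  ],
  "jaw": 0.0918
}}

```text
clock: 36.4
position: [0.6029, 0.1728, 0.1599]
ee_rot: [-1.161, -2.919, 0.0]
force: [-0.2, -0.3, -0.9]
width: 0.999
gripper_force: 0.0
```

```bash
python3 go.py .4536 -.0185 .125 46.6
```

```text
t 36.4 pos [0.6029 0.1728 0.1599] th 46.6 zax [-0.  0. -1.] j [-0.55  0.52  0.27  1.68 -0.16  0.96  0.6 ] w 91.7 gf 0.0 F [-0.2 -0.3 -0.9]
shift tool [-0.0228 -0.2416  0.035 ] turn z 0.001
```

Request:
{"op": "arm_command", "data": {
  "targets": [
    [[-0.0038, -0.0403, 0, 0, 0, 0], [-0.0038, -0.0403, 0, 0, 0, 0], [-0.0038, -0.0403, 0, 0, 0, 0], [-0.0038, -0.0403, 0.01, 0, 0, 0], [-0.0038, -0.0403, 0.01, 0, 0, 0], [-0.0038, -0.0401, 0.015, 0, 0, 0], [0, 0, 0, 0, 0, 0], [0, 0, 0, 0, 0, 0], [0, 0, 0, 0, 0, 0]]
  ]
}}

```text
clock: 37.52
position: [0.4547, -0.0175, 0.1252]
ee_rot: [1.158, 2.92, 0.001]
force: [0.4, -0.4, 0.7]
width: 0.999
gripper_force: 0.0
```

```bash
python3 go.py .4536 -.0185 .031 46.6; python3 -c "
from m import *
im,T,P=snap('top','t8.png')
v,u=np.mgrid[:384,:512];W=(u>150)&(u<240)&(v>120)&(v<215)
m=W&(P[...,2]>.1)&(P[...,2]<.12);print('med',m.sum(),P[m][:,2].mean(),cv2.minEnclosingCircle((P[m][:,:2]*1000).astype(np.float32)))
i=cv2.imread('pics/t8.png');cv2.imwrite('pics/c8.png',cv2.resize(i[110:230,140:260],None,fx=4,fy=4,interpolation=2))
im,T,P=snap('wrist','w8.png')
m=(P[...,2]>.033)&(P[...,2]<.043);n,l,st,c=cv2.connectedComponentsWithStats(m.astype(np.uint8));
for i in range(1,n):
  if st[i,4]>1500: print(st[i],cv2.minEnclosingCircle((P[l==i][:,:2]*1000).astype(np.float32)))"
```

```text
t 37.52 pos [ 0.4547 -0.0175  0.1252] th 46.7 zax [ 0.001  0.    -1.   ] j [-0.31  0.32  0.29  2.14 -0.14  0.7   0.89] w 91.7 gf 0.0 F [ 0.4 -0.4  0.7]
shift tool [ 0.0002 -0.0015  0.0942] turn z 0.002
med 481 0.11142819000346867 ((602.7813720703125, 173.22283935546875), 29.62503433227539)
[ 215  168   67   67 3420] ((453.5710144042969, -18.69149398803711), 24.052085876464844)
```

View pics/c8.png

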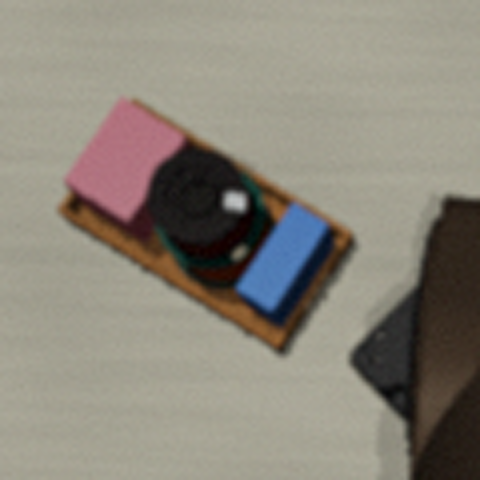

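The black spool is stacked at crop (195,195), measured at (602.8, 173.2) mm with its top at 0.1114. That is within 1 mm of the large spool's axis. The last one is the yellow spool.

Request:
{"op": "arm_command", "data": {
  "targets": [
    [[0.0001, -0.0008, 0.025, 0, 0, 0], [0.0001, -0.0008, 0.025, 0, 0, 0], [0, 0, 0.022, 0, 0, 0], [0, 0, 0.015, 0, 0, 0], [0, 0, 0.006, 0, 0, 0], [0, 0, 0, 0, 0, 0]]
  ]
}}

```text
clock: 38.38
position: [0.4527, -0.0193, 0.0321]
ee_rot: [-1.16, -2.919, 0.0]
force: [0.1, 0.1, 0.1]
width: 1.003
gripper_force: 0.0
```

Request:
{"op": "arm_command", "data": {
  "targets": [
    [[0, 0, 0, 0, 0, 0], [0, 0, 0, 0, 0, 0], [0, 0, 0, 0, 0, 0], [0, 0, 0, 0, 0, 0], [0, 0, 0, 0, 0, 0], [0, 0, 0, 0, 0, 0], [0, 0, 0, 0, 0, 0], [0, 0, 0, 0, 0, 0], [0, 0, 0, 0, 0, 0]]
  ],
  "jaw": 0.034,
  "newtons": 15
}}

```text
clock: 39.5
position: [0.4527, -0.0194, 0.0322]
ee_rot: [1.16, 2.919, 0.0]
force: [0.5, 1.1, 1.7]
width: 0.488
gripper_force: 15.0
```

```bash
python3 go.py .6028 .1732 .182 46.6
```

```text
t 39.5 pos [ 0.4527 -0.0194  0.0322] th 46.6 zax [ 0.  0. -1.] j [-0.24  0.49  0.22  2.21 -0.23  0.46  0.97] w 44.8 gf 15.0 F [0.5 1.1 1.7]
shift tool [ 0.0231  0.2431 -0.1497] turn z 0.001
```

Request:
{"op": "arm_command", "data": {
  "targets": [
    [[0, 0, -0.015, 0, 0, 0], [0, 0, -0.03, 0, 0, 0], [0, 0, -0.035, 0, 0, 0], [0, 0, -0.035, 0, 0, 0], [0, 0, -0.035, 0, 0, 0]]
  ]
}}

```text
clock: 40.12
position: [0.4519, -0.0196, 0.183]
ee_rot: [-1.161, -2.919, 0.001]
force: [0.8, 0.2, -1.3]
width: 0.49
gripper_force: 15.0
```

Request:
{"op": "arm_command", "data": {
  "targets": [
    [[0.0038, 0.0405, 0, 0, 0, 0], [0.0038, 0.0405, 0, 0, 0, 0], [0.0038, 0.0405, 0, 0, 0, 0], [0.0038, 0.0405, 0, 0, 0, 0], [0.0038, 0.0405, 0, 0, 0, 0], [0.0038, 0.0405, 0, 0, 0, 0], [0, 0, 0, 0, 0, 0], [0, 0, 0, 0, 0, 0], [0, 0, 0, 0, 0, 0]]
  ]
}}

```text
clock: 41.25
position: [0.6023, 0.1715, 0.1821]
ee_rot: [-1.163, -2.918, 0.001]
force: [-0.9, 0.7, -0.7]
width: 0.492
gripper_force: 15.0
```

```bash
python3 go.py .6028 .1732 .1445 46.6
```

```text
t 41.25 pos [0.6023 0.1715 0.1821] th 46.5 zax [-0.001 -0.001 -1.   ] j [-0.55  0.5   0.28  1.66 -0.16  1.    0.59] w 45.1 gf 15.0 F [-0.9  0.7 -0.7]
shift tool [0.0009 0.0016 0.0376] turn z -0.001
```

Request:
{"op": "arm_command", "data": {
  "targets": [
    [[0.0009, 0.0012, 0.012, 0, 0, 0], [0, 0, 0.012, 0, 0, 0], [0, 0, 0.007, 0, 0, 0], [0, 0, 0.003, 0, 0, 0], [0, 0, 0.0015, 0, 0, 0], [0, 0, 0.001, 0, 0, 0], [0, 0, 0, 0, 0, 0], [0, 0, 0, 0, 0, 0], [0, 0, 0, 0, 0, 0]]
  ]
}}

```text
clock: 42.38
position: [0.6031, 0.1743, 0.1458]
ee_rot: [1.161, 2.919, 0.0]
force: [-0.1, 0.3, -0.8]
width: 0.488
gripper_force: 15.0
```

```bash
python3 go.py .6028 .1732 .144 46.6
```

```text
t 42.38 pos [0.6031 0.1743 0.1458] th 46.6 zax [ 0.  0. -1.] j [-0.55  0.54  0.27  1.7  -0.17  0.93  0.6 ] w 44.8 gf 15.0 F [-0.1  0.3 -0.8]
shift tool [-0.0006 -0.001   0.0018] turn z 0.001
```

Request:
{"op": "arm_command", "data": {
  "targets": [
    [[-0.0004, -0.0006, 0.001, 0, 0, 0], [0, 0, 0.0007, 0, 0, 0], [0, 0, 0, 0, 0, 0], [0, 0, 0, 0, 0, 0]]
  ]
}}

```text
clock: 42.88
position: [0.603, 0.1735, 0.1442]
ee_rot: [1.161, 2.919, 0.0]
force: [-1.1, -2.1, 4.6]
width: 0.493
gripper_force: 15.0
```

Request:
{"op": "arm_command", "data": {
  "targets": [
    [[0, 0, 0.0004, 0, 0, 0], [0, 0, 0, 0, 0, 0], [0, 0, 0, 0, 0, 0]]
  ]
}}

```text
clock: 43.25
position: [0.6031, 0.1735, 0.1442]
ee_rot: [1.161, 2.919, 0.001]
force: [-2.7, -1.4, 7.6]
width: 0.486
gripper_force: 15.0
```

Contact. I release, rise and back off toward the base so the cameras can see.

Request:
{"op": "arm_command", "data": {
  "targets": [
    [[0, 0, 0, 0, 0, 0], [0, 0, 0, 0, 0, 0], [0, 0, 0, 0, 0, 0], [0, 0, 0, 0, 0, 0], [0, 0, 0, 0, 0, 0], [0, 0, -0.01, 0, 0, 0], [0, 0, -0.025, 0, 0, 0], [0, 0, -0.03, 0, 0, 0]]
  ],
  "jaw": 0.0918
}}

```text
clock: 44.25
position: [0.6027, 0.1735, 0.2096]
ee_rot: [-1.161, -2.919, 0.001]
force: [-0.1, -0.4, 0.1]
width: 0.999
gripper_force: 0.0
```

Request:
{"op": "arm_command", "data": {
  "targets": [
    [[-0.004, -0.04, 0, 0, 0, 0], [-0.004, -0.04, 0, 0, 0, 0], [-0.004, -0.04, 0, 0, 0, 0], [-0.004, -0.04, 0, 0, 0, 0], [-0.004, -0.04, 0, 0, 0, 0], [-0.004, -0.04, 0, 0, 0, 0], [0, 0, 0, 0, 0, 0], [0, 0, 0, 0, 0, 0], [0, 0, 0, 0, 0, 0]]
  ]
}}

```text
clock: 45.38
position: [0.4564, -0.0164, 0.2088]
ee_rot: [1.159, 2.92, 0.001]
force: [-0.1, 0.8, 0.2]
width: 0.996
gripper_force: 0.0
```

```bash
python3 -c "
from m import *
im,T,P=snap('top','t9.png')
v,u=np.mgrid[:384,:512];W=(u>150)&(u<240)&(v>110)&(v<215)
m=W&(P[...,2]>.14)&(P[...,2]<.16);print('small',m.sum(),P[m][:,2].mean(),cv2.minEnclosingCircle((P[m][:,:2]*1000).astype(np.float32)))
for n,u,v,a,b,w in(('tape',117,182,.015,.03,20),('tin',414,189,.035,.05,20)): print(n,*obj(P,u,v,a,b,w))
snap('side','s9.png')
i=cv2.imread('pics/s9.png');cv2.imwrite('pics/c9.png',cv2.resize(i[60:190,170:340],None,fx=4,fy=4,interpolation=2))"; python3 go.py
```

```text
small 333 0.14969074430914053 ((603.041748046875, 173.86070251464844), 23.666105270385742)
tape 300 [562.7 368.5] [62.8 61.9] 79.2 [563.4 368.8] 32.6 0.0217
tin 337 [ 561.5 -386.6] [54.3 55.5] 64.7 [ 560.6 -387.1] 28.8 0.0382
t 45.48 pos [ 0.456  -0.0166  0.2085] th 46.7 zax [ 0. -0. -1.] j [-0.37  0.2   0.34  2.04 -0.08  0.92  0.83] w 91.6 gf 0.0 F [ 0.  -0.4  0.2]
```

View pics/c9.png

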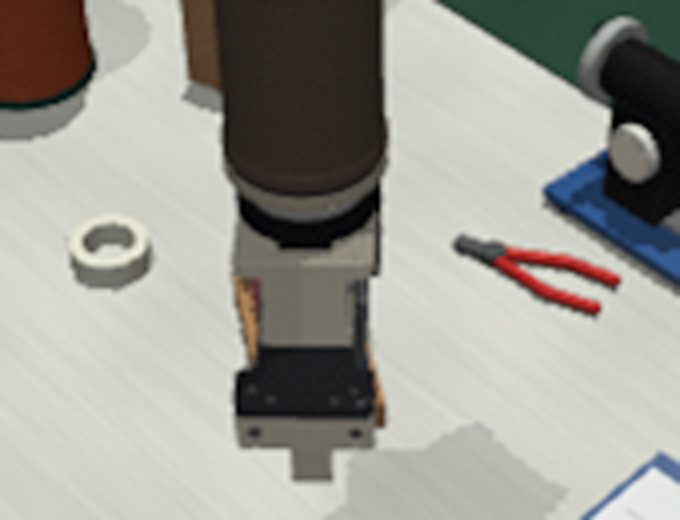

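The arm blocks the side view, but the top depth puts the small spool at (603.0, 173.9) mm with its top at 0.1497, which is centred and level. The tape and tin have not moved, and the gripper is clear of everything.

```bash
python3 -c "
from cell import arm
print(arm.sign_off())"
```

```text
the job is handed in; nothing more can be done
None
```

The job is handed in at about 45 s of the 128 s allowed: large spool on the pad, both foam blocks in their gaps, medium and small spools stacked within about 1 mm of centre; tin and tape measured unmoved, micrometer not re-measured, and the hand-in returned no verdict.

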